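Meter one dowel pin from the blue pin cup

ROBOT

A 6-joint arm with a two-finger parallel gripper is mounted at the origin on a cart in front of the work surface, level with it; the furniture and walls round the work are solid. World frame = base frame: x ahead of the robot, y to its left, z up, the work surface at z = 0. Lengths are in m, angles in rad, forces in N, time in s.
With the tool pointing down it reaches from about 0.3 to 0.85 m from the base axis. Payload 5.4 kg.
Tool frame: the origin (TCP) lies midway between the tips of the shut fingers; the grasp point (between the pads) lies 19 mm behind it (bot.grasp_offset is the distance from the TCP to the grasp point, in m); z points along the fingers, y is the line along which they close (so a half turn about z gives the same grasp; the last joint's range is limited). The gripper opens to 85 mm and grips with 20 to 120 N. Pads are 22 mm wide; open, the fingers measure 114 mm over their backs; the gripper's body (76 mm by 85 mm) begins 54 mm behind the grasp point. The pads swing forward as they close: fully open they stand 13 mm farther back than shut.
Start: joints at [1.066, 0.158, 1.597, -0, 1.386, -0.21], TCP at [0.167, 0.55, 0.195] pointing down, gripper open.
Joint ranges: [-2.91, 2.91], [-0.94, 2.29], [0.18, 2.7], [-1.29, 4.43], [0.17, 2.64], [-3, 3]. Speed limits (rad/s): [2.57, 2.57, 3.14, 3.14, 3.14, 3.14].

INTERFACE

Orientations are given as a rotation vector (axis times angle).
In Python, from station import bot, eyes gives the robot as it stands.
- The arm moves only by the tool drive_tool, never from a script. Its argument "commands" is a list of rows, each a list of 2 entries, a list of its own where there are three numbers: the shift along the world's x, y, z in cm, then the turn about the world's z in rad. A call has exactly 8 rows; each row is the pose to reach, as a shift and turn from the pose commanded when the call began; what a row does not reach only later rows make up. A row lasts 1/12 s, in which the tool goes at most 41.7 mm and 7.16 degrees, less where a joint would pass 70% of its speed; a pose out of reach is approached as far as the arm can. A call with a gripper value outside its range is refused whole. "gripper" is the finger opening in cm, from 0 to 8.54, set as the call begins (left out, the last holds). The fingers move at their own pace and stop on an object; "squeeze" is the grip in N (left out, the last holds). Time passes only in rows, so rows that repeat a pose let the fingers close, or fill a call up. It gives the time, the measured TCP pose, the force, the opening and the grip force at its end, in the units of the state.
- bot.get_state(): the state, without advancing time (a new reading comes with each control period).
- eyes.get_image(name): name is "side" or "top"; returns a dict with "img" (384x512x3 uint8, red, green, blue), "camera_matrix" (3x3 intrinsics, pixels), "rvec" (rotation vector, rad) and "tvec" (3), from world to camera coordinates, as OpenCV has them. Camera axes: x right, y down, z forward; pixel columns grow to the right and rows downward; lengths in m; the calibration is good to about 2 mm. A picture is of the moment at which its call begins. There is no depth.
- bot.sign_off(): hands the job in; it is judged then, once.
The state is a dict: "time": time; "joints": joint angles; "dq": joint speeds; "joint_efforts": joint torques, N m; "eef_pos": TCP position; "eef_rot": TCP orientation; "wrist_force": force on the tool from outside, world axes, zero at the start; "wrist_torque": the same for the moment, N m; "gripper_width": finger opening in m; "gripper_force": force on a finger pad.
Only numpy, scipy, OpenCV 4.12 (cv2) and the standard library are available. Lean on these libraries where they do the work, as an engineer would, in place of code of your own. Each camera call takes 0.05 s, during which the arm holds its last target. There are 200 camera calls.

TASK

Pick up the blue pin cup with the steel pins, hold it over the open cardboard carton and tip it nose-down just until the front pin rolls out; hold that angle until the pin lies in the carton, keeping the second pin in the cup and the fingers off both pins. Then stand the blue cup upright on the bench again and let go.

Things in the scene. Friction and masses are not known exactly. Their poses are not given: they have to be found in the camera images.
- blue_cup: Blue open scoop-like cup, mm: 76 long (x), 41 wide (y), 40 tall, about 0.16 kg. Origin: centre of underside, z up; the pouring nose is its -x end (x = -38), yaw within 30 degrees of facing the robot. Floor 4, walls 3 thick. Grip from above across the parallel side walls (41 outside; 40 high from x = -18 to +38, 18 high at the nose) near x = +10, z = 28. A yellow twin stands near.
- front_pin: Front steel pin, mm: cylinder 20 diameter, 32 long, 0.064 to 0.104 kg; origin at its centre, axis along its y. Lies across the blue cup at cup x = -1, z = 14, behind a 2 high ridge (x = -15 to -12). It rolls over the ridge and off the nose once the nose is tipped about 37 degrees down (below 30 it stays unless jerked); the load on the wrist then drops by its weight.
- rear_pin: Rear steel pin, same size, mm, 0.08 kg; origin at its centre. Lies across the blue cup at cup x = +24, z = 14, behind an 8 high bulkhead (x = +10 to +13), which holds it up to about 70 degrees of tilt.
- carton: Open cardboard carton (mm), fixed to the bench, z up, yaw within 17 degrees. Origin on the underside. Cavity from x = -56 to +39 and y = -63 to +63, floor 2 thick, walls 45 high, 2 thick. Its open flap leans out from the +x wall (away from the robot), up to 93 high, out to x = +58.
There are look-alikes about, which are no part of the job. Several things look just like the blue_cup: the one meant starts nearest to the robot's base.

How it is judged:
By the outcome, as a careful person would: the job done as asked, in the order asked, and still so for the second after the job is handed in, with the robot touching nothing.
It also fails if it takes over 58 s, if anything falls off the work surface, if the arm or the gripper's body presses on something with over 40 N, if the wrist force passes 120 N, or if a joint passes its speed limit or range.

## Working session

There is one attempt and no reset: what is moved stays moved. The work goes in short steps, Python scripts to look and compute and a tool call to move; the robot and the scene stay as the last step left them, time stands still between calls to the robot, and variables do not carry over. Pictures are saved under pics/ and viewed, at most 10 in all, crops included, and the job is handed in when it is done.

Besides the shell and the picture viewer there is one more tool, called after "Call:" as a command line: name --argument value ..., lists and objects as JSON in quotes. drive_tool: Moves the arm, as the interface text tells. Its arguments: {"type":"object","properties":{"commands":{"type":"array"},"gripper":{"type":"number"},"squeeze":{"type":"number"}},"required":["commands"]}

View pics/t0.png

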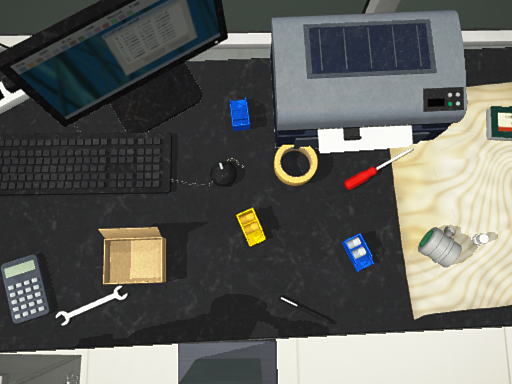

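View pics/s0.png

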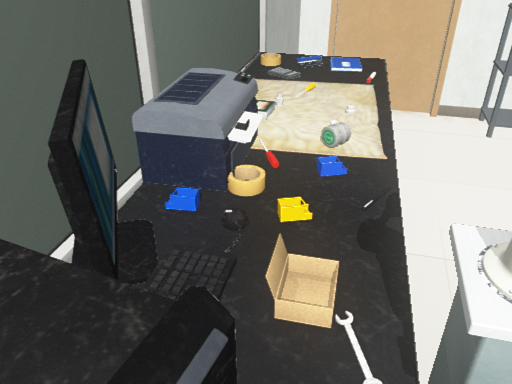

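```bash
python3 - <<'E'
from h import *
a=cv2.imread('pics/t0.png');b=cv2.imread('pics/s0.png')
c=cv2.resize(a[225:281,330:390],None,fx=10,fy=10,interpolation=cv2.INTER_CUBIC)[:560,:400+0+0]
c=cv2.resize(a[228:278,335:385],(400,400),interpolation=cv2.INTER_CUBIC)
d=cv2.resize(b[145:185,310:350],(400,400),interpolation=cv2.INTER_CUBIC)
cv2.imwrite('pics/c1.png',np.hstack([c,d]))
c=cv2.resize(a[220:290,95:175],(400,350),interpolation=cv2.INTER_CUBIC)
d=cv2.resize(b[230:330,260:350],(360,400),interpolation=cv2.INTER_CUBIC)
e=np.zeros((400,760,3),np.uint8);e[:350,:400]=c;e[:,400:]=d
cv2.imwrite('pics/c2.png',e)
E
```

```text
(no output)
```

View pics/c1.png

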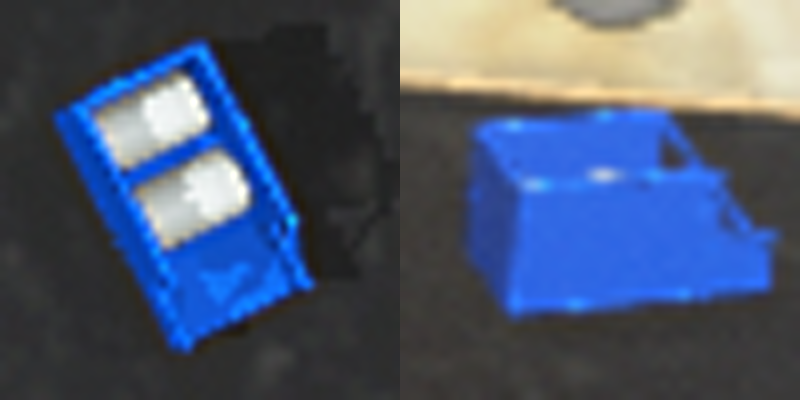

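View pics/c2.png

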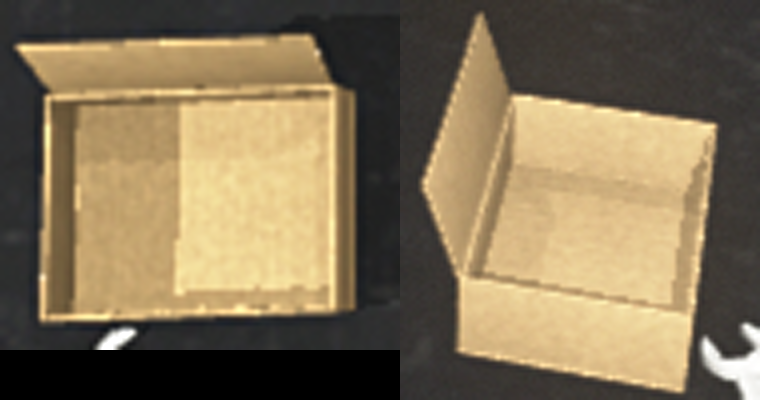

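```bash
python3 - <<'E'
from h import *
a=snap('top');b=snap('side')
T=lambda p,s,o:np.array(p)/s+np.array(o)-.5+.5/s
def P(n,d,p,s,o,z): r=ray(d,T(p,s,o),z)*1000; print(n,r.round(1)); return r
o=(335,228)
rr=P('rim rear right',a,(205,42),8,o,.04);rf=P('rim right x-18',a,(292,222),8,o,.04)
P('rim rear left',a,(85,105),8,o,.04)
nl=P('nose left bottom',a,(180,350),8,o,.0);nr=P('nose right z18',a,(310,288),8,o,.018)
P('base rear left',a,(58,115),8,o,0.)
o=(310,145)
P('S base rear L',b,(115,315),10,o,0);P('S base nose L',b,(370,288),10,o,0);P('S rim rear L',b,(122,187),10,o,.04);P('S rim x-18 L',b,(322,175),10,o,.04);P('S rim rear R',b,(75,125),10,o,.04)
o=(95,220)
for p in [(42,318),(332,310),(332,88),(47,95)]:P('C',a,p,5,o,.045)
o=(260,230)
for p in [(288,312),(316,123),(112,95),(60,277)]:P('CS',b,p,4,o,.045)
E
```

```text
rim rear right [ 490.2 -340.7   40. ]
rim right x-18 [ 439.4 -362.4   40. ]
rim rear left [ 472.9 -305.9   40. ]
nose left bottom [ 404.8 -337.7    0. ]
nose right z18 [ 421.5 -371.8   18. ]
base rear left [ 472.9 -305.6    0. ]
S base rear L [ 474.9 -310.9    0. ]
S base nose L [ 407.4 -344.7    0. ]
S rim rear L [ 476.  -310.7   40. ]
S rim x-18 L [ 423.6 -331.8   40. ]
S rim rear R [ 493.7 -345.5   40. ]
C [387.  233.4  45. ]
C [388.6 105.8  45. ]
C [486.4 107.8  45. ]
C [485.1 235.3  45. ]
CS [390.6 228.1  45. ]
CS [391.1 100.2  45. ]
CS [490.5 103.9  45. ]
CS [488.4 232.3  45. ]
```

Look-alikes: blue cup A with two steel pins at top px (358,252), blue cup B at (239,114) and the yellow twin at (251,227). I choose A: it is nearest the base at about (449,-342) mm with yaw 0.445, and the crop shows the pins and a nose facing the robot. The carton is at about x 389..488, y 103..232 mm, with its flap on the far side.

Call:
drive_tool --commands '[[[2, -4, 0], -0.12], [[4, -8, 0], -0.24], [[6, -11.5, 0], -0.36], [[8, -15, 0], -0.48], [[10, -18.5, 0], -0.6], [[12, -22, 0], -0.72], [[14, -25.5, 0], -0.84], [[16, -29, 0], -0.96]]'

```text
time: 0.87
eef_pos: [0.3275, 0.2584, 0.1948]
eef_rot: [1.851, 2.538, 0.001]
wrist_force: [0.7, 0.6, 1.1]
gripper_width: 0.0855
gripper_force: 0.0
```

Call:
drive_tool --commands '[[[1, -4, 0], -0.12], [[2, -8, 0], -0.24], [[3, -12, 0], -0.36], [[4, -16, 0], -0.48], [[5, -20, 0], -0.6], [[6, -24, 0], -0.72], [[7, -28, 0], -0.84], [[8, -32, 0], -0.96]]'

```text
time: 1.53
eef_pos: [0.407, -0.062, 0.1949]
eef_rot: [2.814, 1.395, 0.001]
wrist_force: [0.5, 1.1, 1.0]
gripper_width: 0.0857
gripper_force: 0.0
```

Call:
drive_tool --commands '[[[0.8, -4, 0], -0.08], [[1.6, -8, 0], -0.16], [[2.4, -12, 0], -0.24], [[3.2, -16, 0], -0.32], [[4, -20, 0], -0.4], [[4.6, -23.5, 0], -0.45], [[5, -26.5, 0], -0.475], [[5.1, -27.6, 0], -0.475]]'

```text
time: 2.2
eef_pos: [0.4577, -0.3397, 0.1943]
eef_rot: [3.062, 0.698, -0.001]
wrist_force: [0.4, -0.4, -0.0]
gripper_width: 0.0856
gripper_force: 0.0
```

Call:
drive_tool --commands '[[[0, 0, -3], 0], [[0, 0, -6], 0], [[0, 0, -9], 0], [[0, 0, -9.5], 0], [[0, 0, -9.5], 0], [[0, 0, -9.5], 0], [[0, 0, -9.5], 0], [[0, 0, -9.5], 0]]'

```text
time: 2.87
eef_pos: [0.4593, -0.337, 0.1023]
eef_rot: [3.058, 0.703, 0.003]
wrist_force: [0.2, 0.0, 0.8]
gripper_width: 0.0854
gripper_force: 0.0
```

```bash
python3 - <<'E'
from h import *
a=snap('top')['img'][:,:,::-1];b=snap('side')['img'][:,:,::-1]
c=cv2.resize(a[190:310,300:420],(400,400),interpolation=cv2.INTER_CUBIC)
d=cv2.resize(b[110:200,290:380],(400,400),interpolation=cv2.INTER_CUBIC)
cv2.imwrite('pics/c3.png',np.hstack([c,d]))
s=bot.get_state();print(s['eef_pos'],s['eef_rot'],s['joints'])
E
```

```text
[ 0.45891214 -0.33661108  0.10156701] [3.05914454e+00 7.03334474e-01 2.25358616e-03] [-8.45117489e-01  2.29217145e-01  1.70722670e+00 -2.86553268e-06
  1.20214723e+00  2.73709982e-01]
```

View pics/c3.png

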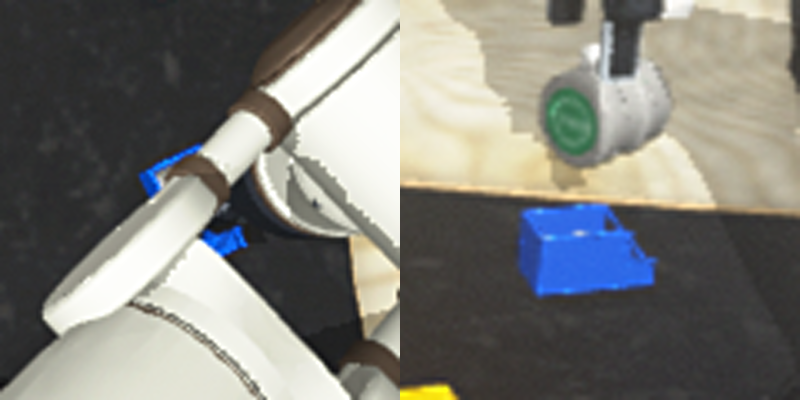

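Crop 3: the finger (side crop px (620,40)) hangs above cup A, whose rim centre is near (570,225). The arm covers the cup from the top. Descending.

Call:
drive_tool --commands '[[[0, 0, -2], 0], [[0, 0, -4], 0], [[0, 0, -6], 0], [[0, 0, -7.5], 0], [[0, 0, -8.5], 0], [[0, 0, -9.2], 0], [[0, 0, -9.2], 0], [[0, 0, -9.2], 0]]'

```text
time: 3.63
eef_pos: [0.4584, -0.3362, 0.0084]
eef_rot: [3.061, 0.703, 0.001]
wrist_force: [0.7, -0.7, 0.2]
gripper_width: 0.0854
gripper_force: 0.0
```

Call:
drive_tool --commands '[[[0, 0, 0], 0], [[0, 0, 0], 0], [[0, 0, 0], 0], [[0, 0, 0], 0], [[0, 0, 0], 0], [[0, 0, 0], 0], [[0, 0, 0], 0], [[0, 0, 0], 0]]' --gripper 0 --squeeze 40

```text
time: 4.3
eef_pos: [0.4581, -0.3358, 0.0078]
eef_rot: [-3.062, -0.704, -0.0]
wrist_force: [-0.3, -0.0, 1.3]
gripper_width: 0.0001
gripper_force: 0.0
```

Call:
drive_tool --commands '[[[0, 0, 0], 0], [[0, 0, 0.2], 0], [[0, 0, 0.5], 0], [[0, 0, 1], 0], [[0, 0, 1.5], 0], [[0, 0, 2], 0], [[0, 0, 2.5], 0], [[0, 0, 3], 0]]'

```text
time: 4.97
eef_pos: [0.4582, -0.336, 0.0386]
eef_rot: [3.061, 0.704, 0.0]
wrist_force: [1.0, -0.8, 0.2]
gripper_width: -0.0003
gripper_force: 0.0
```

```bash
python3 - <<'E'
from h import *
a=snap('top')['img'][:,:,::-1];b=snap('side')['img'][:,:,::-1]
d=cv2.resize(b[110:200,290:380],(500,500),interpolation=cv2.INTER_CUBIC)
cv2.imwrite('pics/c4.png',d)
s=bot.get_state();print(s['eef_pos'],s['eef_rot'],s['joints'],s['wrist_force'],s['wrist_torque'],s['gripper_width'],s['gripper_force'])
E
```

```text
[ 0.45875587 -0.33658096  0.03916711] [3.05975774e+00 7.03218451e-01 1.78002075e-03] [-8.45297220e-01  3.11859800e-01  1.74355487e+00  7.11986667e-06
  1.08382254e+00  2.73685458e-01] [ 0.5860268   0.31775223 -0.35577666] [ 0.02694958  0.03369132 -0.03537369] -0.0002367879650582557 0.0
```

View pics/c4.png

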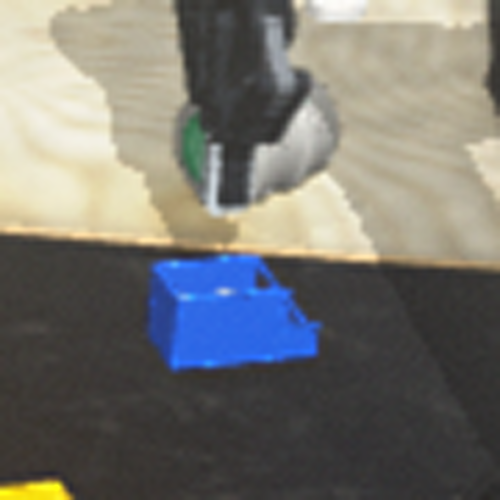

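The fingers closed on nothing. In crop 4 the fingertip is at full-image px (330,148), behind the cup (about (331,165)). I'll reconcile the two.

```bash
python3 - <<'E'
from h import *
b=snap('side');a=snap('top')
s=bot.get_state();p=s['eef_pos']
for n,d in(('side',b),('top',a)):
    print(n,d['img'].shape,d['camera_matrix'].tolist(),cv2.projectPoints(np.array([p,[0,0,0],[.449,-.3425,0],[.39,.168,.045]]),d['rvec'],d['tvec'],d['camera_matrix'],None)[0].round(1).tolist())
print('tip at z',ray(b,(330,147.5),p[2]),ray(b,(330,147.5),.039+.13))
E
```

```text
side (384, 512, 3) [[445.99740215537054, 0.0, 255.34046438317554], [0.0, 445.99740215537054, 191.49933074207235], [0.0, 0.0, 1.0]] [[[329.3, 160.6]], [[540.7, 278.5]], [[331.6, 171.9]], [[335.6, 283.9]]]
top (384, 512, 3) [[475.32124158077636, 0.0, 255.50838067949658], [0.0, 475.32124158077636, 189.47342687733212], [0.0, 0.0, 1.0]] [[[358.6, 247.1]], [[210.5, 464.3]], [[358.1, 252.0]], [[132.8, 281.4]]]
tip at z [ 0.46578885 -0.42211942  0.0379931 ] [ 0.44519    -0.13965025  0.169     ]
```

```bash
python3 - <<'E'
from h import *
b=snap('side');a=snap('top')
p=bot.get_state()['eef_pos']
out=[]
for d,(x0,y0,w) in((a,(300,190,120)),(b,(280,80,100))):
    im=cv2.resize(d['img'][y0:y0+w,x0:x0+w,::-1],(400,400),interpolation=cv2.INTER_CUBIC)
    for k,dz in enumerate((0,.05,.1,.15)):
        q=cv2.projectPoints(p+[0,0,dz],d['rvec'],d['tvec'],d['camera_matrix'],None)[0].ravel()
        q=((q-[x0,y0]+.5)*400/w).astype(int); cv2.circle(im,tuple(int(v) for v in q),4,(0,0,255) if k==0 else (0,255,0),1)
    out.append(im)
cv2.imwrite('pics/c5.png',np.hstack(out))
E
```

```text
(no output)
```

View pics/c5.png

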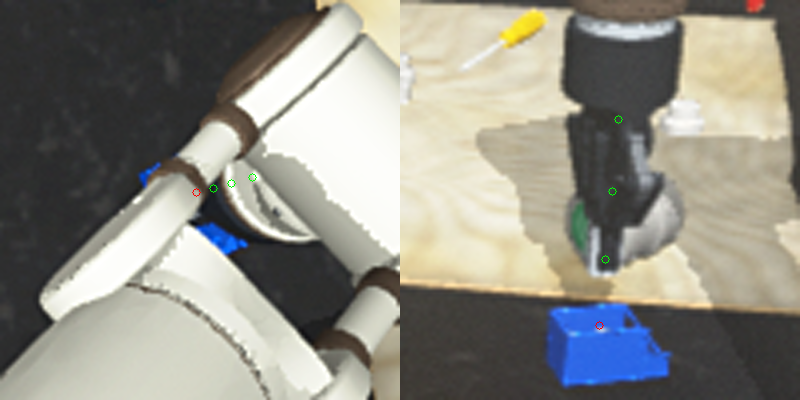

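Crop 5: the drawn TCP (600,326) lies about 40 mm below the fingertip seen at (600,275). In the top crop the lateral position agrees. So the reported z is about 40 mm too low and the fingers were above the rim. I'll open and go lower, watching the force.

Call:
drive_tool --commands '[[[0, 0, 0], 0], [[0, 0, 0], 0], [[0, 0, 0], 0], [[0, 0, 0], 0], [[0, 0, 0], 0], [[0, 0, 0], 0], [[0, 0, 0], 0], [[0, 0, 0], 0]]' --gripper 8.5

```text
time: 5.93
eef_pos: [0.4581, -0.3358, 0.0378]
eef_rot: [-3.062, -0.704, -0.0]
wrist_force: [-0.5, -0.4, -0.2]
gripper_width: 0.0851
gripper_force: 0.0
```

Call:
drive_tool --commands '[[[0, 0, -1], 0], [[0, 0, -2], 0], [[0, 0, -3], 0], [[0, 0, -3.8], 0], [[0, 0, -4.4], 0], [[0, 0, -5], 0], [[0, 0, -5], 0], [[0, 0, -5], 0]]'

```text
time: 6.6
eef_pos: [0.4579, -0.3356, -0.0126]
eef_rot: [-3.061, -0.704, 0.001]
wrist_force: [-0.2, 0.5, -0.2]
gripper_width: 0.085
gripper_force: 0.0
```

```bash
python3 - <<'E'
from h import *
b=snap('side')
p=bot.get_state()['eef_pos'];print(p,bot.get_state()['wrist_force'])
x0,y0,w=280,100,90
im=cv2.resize(b['img'][y0:y0+w,x0:x0+w,::-1],(500,500),interpolation=cv2.INTER_CUBIC)
for k,dz in enumerate((.04,.053)):
        q=cv2.projectPoints(p+[0,0,dz],b['rvec'],b['tvec'],b['camera_matrix'],None)[0].ravel()
        q=((q-[x0,y0]+.5)*500/w).astype(int); cv2.circle(im,tuple(int(v) for v in q),4,(0,0,255) if k==0 else (0,255,0),1)
cv2.imwrite('pics/c6.png',im)
E
```

```text
[ 0.45825825 -0.33600777 -0.01205856] [0.0589777  0.06537674 0.81187941]
```

View pics/c6.png

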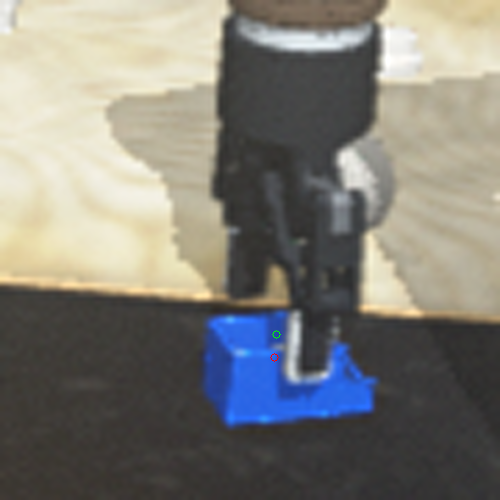

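```bash
python3 - <<'E'
from h import *
b=snap('side')
for z in(.0,.02,.03,.04,.05):
    q=cv2.projectPoints(np.array([.458-.43*.044,-.336+.9*.044,z]),b['rvec'],b['tvec'],b['camera_matrix'],None)[0].ravel();print(z,((q-[280,100]+.5)*500/90).round())
E
```

```text
0.0 [300. 448.]
0.02 [303. 412.]
0.03 [305. 394.]
0.04 [307. 376.]
0.05 [309. 358.]
```

Call:
drive_tool --commands '[[[0, 0, -0.3], 0], [[0, 0, -0.6], 0], [[0, 0, -0.9], 0], [[0, 0, -1.2], 0], [[0, 0, -1.5], 0], [[0, 0, -1.8], 0], [[0, 0, -1.8], 0], [[0, 0, -1.8], 0]]'

```text
time: 7.37
eef_pos: [0.4579, -0.3356, -0.0305]
eef_rot: [-3.061, -0.704, 0.001]
wrist_force: [0.1, 0.7, -0.2]
gripper_width: 0.085
gripper_force: 0.0
```

Call:
drive_tool --commands '[[[0, 0, 0], 0], [[0, 0, 0], 0], [[0, 0, 0], 0], [[0, 0, 0], 0], [[0, 0, 0], 0], [[0, 0, 0], 0], [[0, 0, 0], 0], [[0, 0, 0], 0]]' --gripper 0 --squeeze 30

```text
time: 8.03
eef_pos: [0.4582, -0.3359, -0.0299]
eef_rot: [3.062, 0.704, 0.0]
wrist_force: [0.0, 0.8, 3.2]
gripper_width: 0.0411
gripper_force: 32.6
```

Gripped: 41.1 mm opening, 33 N. Lifting, then carrying it to the carton.

Call:
drive_tool --commands '[[[0, 0, 0.3], 0], [[0, 0, 1], 0], [[0, 0, 2.5], 0], [[0, 0, 4.5], 0], [[0, 0, 7], 0], [[0, 0, 9.5], 0], [[0, 0, 11.5], 0], [[0, 0, 12], 0]]'

```text
time: 8.7
eef_pos: [0.4597, -0.3377, 0.0938]
eef_rot: [3.056, 0.703, 0.005]
wrist_force: [1.3, -0.2, -2.6]
gripper_width: 0.0405
gripper_force: 32.1
```

Call:
drive_tool --commands '[[[0, 0.5, 0], 0.03], [[0, 1.5, 0], 0.1], [[0, 3, 0], 0.19], [[0, 4.7, 0], 0.28], [[0, 6.4, 0], 0.37], [[0, 8.1, 0], 0.46], [[0, 9.8, 0], 0.55], [[0, 11.5, 0], 0.64]]'

```text
time: 9.37
eef_pos: [0.4564, -0.2185, 0.0873]
eef_rot: [-2.677, -1.637, 0.002]
wrist_force: [0.6, -0.3, -4.7]
gripper_width: 0.0406
gripper_force: 32.0
```

Call:
drive_tool --commands '[[[0, 1.7, 0], 0.09], [[0, 3.4, 0], 0.18], [[0, 5.1, 0], 0.27], [[0, 6.8, 0], 0.36], [[0, 8.5, 0], 0.45], [[0, 10.2, 0], 0.54], [[0, 11.9, 0], 0.63], [[0, 13.6, 0], 0.72]]'

```text
time: 10.03
eef_pos: [0.4561, -0.0829, 0.0875]
eef_rot: [-1.928, -2.475, 0.001]
wrist_force: [-0.1, 0.4, -4.4]
gripper_width: 0.0403
gripper_force: 32.0
```

Call:
drive_tool --commands '[[[0, 1.7, 0], 0.09], [[0, 3.4, 0], 0.18], [[0, 5.1, 0], 0.27], [[0, 6.8, 0], 0.36], [[0, 8.5, 0], 0.45], [[0, 10.2, 0], 0.54], [[0, 11.9, 0], 0.63], [[0, 13.6, 0], 0.72]]'

```text
time: 10.7
eef_pos: [0.4559, 0.0525, 0.0875]
eef_rot: [-0.933, -2.996, 0.001]
wrist_force: [0.6, 0.3, -3.7]
gripper_width: 0.0407
gripper_force: 32.0
```

Call:
drive_tool --commands '[[[-0.6, 1.7, 0], 0.09], [[-1.4, 3.4, 0], 0.18], [[-2.2, 5.1, 0], 0.27], [[-3, 6.8, 0], 0.36], [[-3.6, 8.4, 0], 0.45], [[-4.2, 9.9, 0], 0.53], [[-4.6, 11, 0], 0.6], [[-4.7, 11.5, 0], 0.63]]'

```text
time: 11.37
eef_pos: [0.4082, 0.1673, 0.0876]
eef_rot: [0.04, -3.137, -0.0]
wrist_force: [-0.3, -0.8, -3.4]
gripper_width: 0.0405
gripper_force: 31.9
```

Call:
drive_tool --commands '[[[0, 0, -0.7], 0], [[0, 0, -1.7], 0], [[0, 0, -2.9], 0], [[0, 0, -4], 0], [[0, 0, -4.6], 0], [[0, 0, -5], 0], [[0, 0, -5], 0], [[0, 0, -5], 0]]'

```text
time: 12.03
eef_pos: [0.4111, 0.1659, 0.0396]
eef_rot: [0.031, -3.141, 0.0]
wrist_force: [0.3, -0.0, -4.2]
gripper_width: 0.0409
gripper_force: 31.9
```

```bash
python3 - <<'E'
from h import *
b=snap('side');a=snap('top')
s=bot.get_state();print(s['eef_pos'],s['eef_rot'],s['joints'],np.mean([bot.get_state()['wrist_force'] for _ in range(5)],0))
c=cv2.resize(a['img'][200:320,80:200,::-1],(300,300),interpolation=cv2.INTER_CUBIC)
d=cv2.resize(b['img'][210:330,260:380,::-1],(500,500),interpolation=cv2.INTER_CUBIC)
e=np.zeros((500,800,3),np.uint8);e[:300,:300]=c;e[:,300:]=d
cv2.imwrite('pics/c7.png',e)
E
```

```text
[0.41172276 0.16610157 0.04032436] [-3.11248932e-02  3.14025093e+00  1.01888754e-04] [ 1.10042004e-01  4.81366918e-03  2.09105146e+00 -6.26127112e-05
  1.04453950e+00 -1.48054544e+00] [ 0.3701418  -0.74733636 -3.67372436]
```

View pics/c7.png

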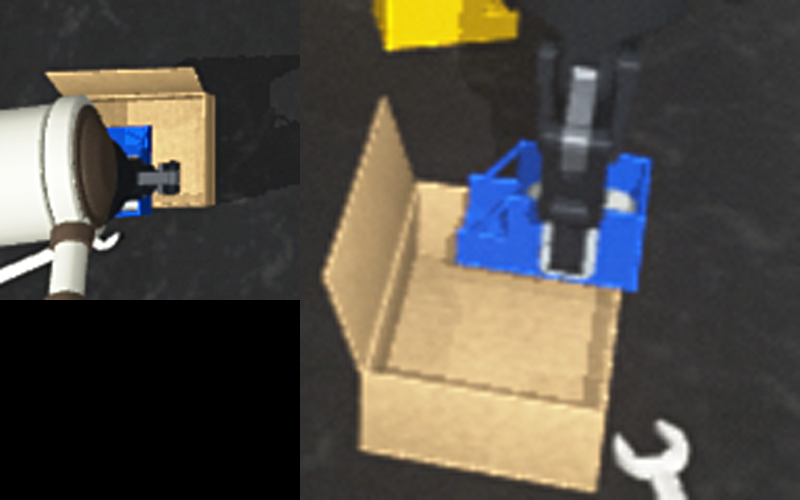

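Crop 7: the cup is level with both pins in it. The side view shows its tail bottom at (637,290), just over the near wall, and the nose over the cavity.

The drive has no pitch axis, so I'll rest the tail underside on the near wall's top edge and pivot the cup between the pads. I'll ease the squeeze first so it can turn.

Call:
drive_tool --commands '[[[-0.1, 0, -0.2], 0], [[-0.2, 0, -0.6], 0], [[-0.3, 0, -1], 0], [[-0.3, 0, -1.4], 0], [[-0.3, 0, -1.7], 0], [[-0.3, 0, -2], 0], [[-0.3, 0, -2], 0], [[-0.3, 0, -2], 0]]' --squeeze 20

```text
time: 12.8
eef_pos: [0.4079, 0.1662, 0.0196]
eef_rot: [0.032, -3.141, 0.0]
wrist_force: [0.5, -0.8, -4.2]
gripper_width: 0.0404
gripper_force: 31.9
```

Call:
drive_tool --commands '[[[0, 0, -0.1], 0], [[0, 0, -0.2], 0], [[0, 0, -0.3], 0], [[0, 0, -0.4], 0], [[0, 0, -0.5], 0], [[0, 0, -0.5], 0], [[0, 0, -0.5], 0], [[0, 0, -0.5], 0]]'

```text
time: 13.47
eef_pos: [0.4082, 0.1662, 0.0151]
eef_rot: [-0.032, 3.141, -0.0]
wrist_force: [-1.6, 0.5, 1.8]
gripper_width: 0.041
gripper_force: 32.4
```

Contact came at the predicted height. Starting the arc, with the squeeze set again.

Call:
drive_tool --commands '[[[0, 0, 0], 0], [[0, 0, 0], 0], [[0.1, 0, -0.06], 0], [[0.2, 0, -0.13], 0], [[0.3, 0, -0.2], 0], [[0.4, 0, -0.27], 0], [[0.5, 0, -0.34], 0], [[0.5, 0, -0.34], 0]]' --gripper 0 --squeeze 20

```text
time: 14.13
eef_pos: [0.4133, 0.1663, 0.0119]
eef_rot: [0.032, -3.141, -0.0]
wrist_force: [-2.6, 0.1, 6.1]
gripper_width: 0.0403
gripper_force: 33.8
```

Call:
drive_tool --commands '[[[0.06, 0, -0.06], 0], [[0.12, 0, -0.12], 0], [[0.18, 0, -0.18], 0], [[0.24, 0, -0.24], 0], [[0.3, 0, -0.3], 0], [[0.36, 0, -0.36], 0], [[0.42, 0, -0.42], 0], [[0.42, 0, -0.42], 0]]'

```text
time: 14.8
eef_pos: [0.4183, 0.1664, 0.0081]
eef_rot: [-0.031, 3.14, 0.001]
wrist_force: [-2.1, -0.3, 6.9]
gripper_width: 0.0405
gripper_force: 34.9
```

```bash
python3 - <<'E'
from h import *
b=snap('side')
s=bot.get_state();print(s['eef_pos'],s['wrist_force'])
d=cv2.resize(b['img'][210:330,260:380,::-1],(500,500),interpolation=cv2.INTER_CUBIC)
cv2.imwrite('pics/c8.png',d)
E
```

```text
[0.41826431 0.16642174 0.00813112] [-2.21841292  0.09715241  7.09727609]
```

View pics/c8.png

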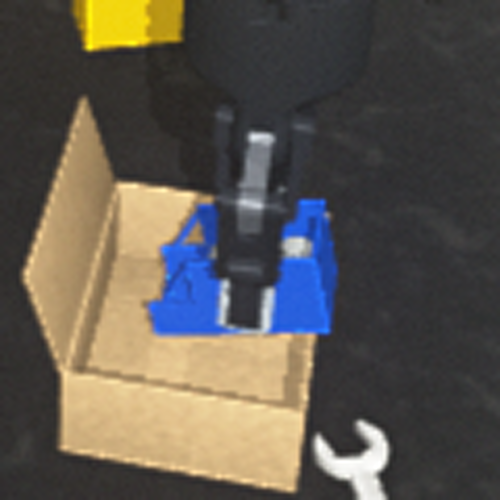

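```bash
cat >> h.py <<'E'
def rayy(d,uv,y):
    R=cv2.Rodrigues(np.array(d['rvec'],float))[0];t=np.array(d['tvec'],float).ravel()
    c=-R.T@t; v=R.T@np.linalg.inv(d['camera_matrix'])@np.array([uv[0],uv[1],1.]); return c+v*(y-c[1])/v[1]
def tilt(d,n,t,y=.187):
    f=lambda p:rayy(d,(260+p[0]*.24-.38,210+p[1]*.24-.38),y)
    a,b=f(n),f(t); e=b-a; print((a*1000).round(),(b*1000).round(),'len',np.hypot(e[0],e[2])*1000,'tilt',np.degrees(np.arctan2(e[2],-e[0])))
E
python3 - <<'E'
from h import *
b=snap('side')
tilt(b,(157,263),(337,290));tilt(b,(152,333),(330,333))
E
```

```text
[458. 187.  73.] [382. 187.  74.] len 75.57680550570552 tilt 1.4736608985152142
[458. 187.  33.] [383. 187.  50.] len 77.29450415486505 tilt 13.290204860751343
```

Crop 8: the cup is pivoting on the wall, about 12° nose-down (bottom edge (152,333) to (330,333)), with the pin still in. I've used my ten pictures, so from here I measure by colour mask.

```bash
cat > m.py <<'E'
from h import *
def edge(d,y=.187,box=(270,220,120,110)):
    x0,y0,w,h=box; im=d['img'][y0:y0+h,x0:x0+w]
    hsv=cv2.cvtColor(im,cv2.COLOR_RGB2HSV)
    m=cv2.inRange(hsv,(100,140,60),(130,255,255))
    n,l,st,_=cv2.connectedComponentsWithStats(m); m=np.isin(l,[i for i in range(1,n) if st[i,4]>15])
    pts=[]
    for u in range(w):
        r=np.where(m[:,u])[0]
        if len(r): pts.append(rayy(d,(u+x0,r[-1]+y0+.5),y)[[0,2]]*1000)
    p=np.array(pts); k=np.ones(len(p),bool)
    for th in (8,5,3,2,2):                      # trim points above the bottom edge
        a=np.polyfit(p[k,0],p[k,1],1); r=p[:,1]-np.polyval(a,p[:,0]); k=abs(r)<th
    print('tilt',round(-np.degrees(np.arctan(a[0])),1),'fit n',k.sum(),'of',len(p),'x',p[k,0].min().round(),p[k,0].max().round(),'z',np.polyval(a,[p[k,0].max(),p[k,0].min()]).round())
    g=((hsv[:,:,1]<50)&(hsv[:,:,2]>110)).astype(np.uint8)
    n,l,st,c=cv2.connectedComponentsWithStats(g)
    print('grey',[(int(c[i][0]+x0),int(c[i][1]+y0),int(st[i,4])) for i in range(1,n) if st[i,4]>5])
if __name__=='__main__':
    edge(snap('side')); s=bot.get_state(); print(s['time'],s['eef_pos'].round(4),s['wrist_force'].round(1))
E
python3 m.py
```

```text
tilt 13.3 fit n 35 of 37 x 383.0 457.0 z [33. 51.]
grey [(320, 251, 112), (330, 268, 24), (299, 275, 6), (313, 282, 17), (322, 284, 32), (309, 290, 15), (345, 320, 183)]
14.95 [0.4183 0.1664 0.0081] [-1.7 -0.3  5.5]
```

Call:
drive_tool --commands '[[[0.05, 0, -0.1], 0], [[0.1, 0, -0.2], 0], [[0.15, 0, -0.3], 0], [[0.2, 0, -0.4], 0], [[0.25, 0, -0.5], 0], [[0.3, 0, -0.6], 0], [[0.35, 0, -0.7], 0], [[0.35, 0, -0.7], 0]]'

```text
time: 15.62
eef_pos: [0.4231, 0.1665, 0.0017]
eef_rot: [-0.031, 3.137, 0.001]
wrist_force: [-0.4, 0.2, 6.9]
gripper_width: 0.0405
gripper_force: 36.6
```

```bash
python3 m.py
```

```text
tilt 24.1 fit n 34 of 38 x 385.0 452.0 z [22. 52.]
grey [(317, 253, 110), (327, 269, 17), (310, 285, 19), (319, 287, 31), (345, 320, 183)]
15.6667 [0.4231 0.1665 0.0017] [-1.  -0.3  6.6]
```

Call:
drive_tool --commands '[[[0.03, 0, -0.07], 0], [[0.06, 0, -0.14], 0], [[0.09, 0, -0.21], 0], [[0.12, 0, -0.28], 0], [[0.15, 0, -0.35], 0], [[0.18, 0, -0.42], 0], [[0.2, 0, -0.5], 0], [[0.2, 0, -0.5], 0]]'

```text
time: 16.33
eef_pos: [0.4258, 0.1665, -0.003]
eef_rot: [-0.031, 3.136, 0.001]
wrist_force: [1.7, -0.4, 7.5]
gripper_width: 0.0404
gripper_force: 37.4
```

```bash
python3 m.py
```

```text
tilt 29.9 fit n 34 of 38 x 386.0 452.0 z [14. 52.]
grey [(316, 255, 108), (325, 270, 8), (309, 287, 20), (318, 288, 32), (345, 320, 183)]
16.3833 [ 0.4258  0.1665 -0.0029] [ 1.7 -0.2  8.5]
```

Call:
drive_tool --commands '[[[0.02, 0, -0.05], 0], [[0.04, 0, -0.1], 0], [[0.06, 0, -0.15], 0], [[0.08, 0, -0.2], 0], [[0.1, 0, -0.25], 0], [[0.1, 0, -0.25], 0], [[0.1, 0, -0.25], 0], [[0.1, 0, -0.25], 0]]'

```text
time: 17.05
eef_pos: [0.4272, 0.1665, -0.0053]
eef_rot: [-0.031, 3.135, 0.001]
wrist_force: [1.8, 0.7, 7.7]
gripper_width: 0.0406
gripper_force: 37.8
```

```bash
python3 m.py
```

```text
tilt 32.1 fit n 34 of 38 x 386.0 452.0 z [11. 52.]
grey [(315, 256, 111), (308, 286, 15), (317, 289, 31), (345, 320, 182)]
17.1 [ 0.4272  0.1665 -0.0053] [ 1.  -1.1  7.9]
```

Call:
drive_tool --commands '[[[0.02, 0, -0.06], 0], [[0.04, 0, -0.12], 0], [[0.06, 0, -0.18], 0], [[0.08, 0, -0.24], 0], [[0.1, 0, -0.3], 0], [[0.1, 0, -0.3], 0], [[0.1, 0, -0.3], 0], [[0.1, 0, -0.3], 0]]'

```text
time: 17.77
eef_pos: [0.4286, 0.1665, -0.0082]
eef_rot: [-0.031, 3.134, 0.001]
wrist_force: [2.1, 0.7, 6.8]
gripper_width: 0.0406
gripper_force: 38.0
```

```bash
python3 m.py
```

```text
tilt 36.2 fit n 32 of 37 x 388.0 450.0 z [ 7. 52.]
grey [(314, 258, 112), (307, 288, 20), (316, 290, 30), (345, 320, 182)]
17.8167 [ 0.4286  0.1665 -0.0082] [ 3.2 -0.1  8.5]
```

Call:
drive_tool --commands '[[[0.01, 0, -0.04], 0], [[0.02, 0, -0.08], 0], [[0.03, 0, -0.12], 0], [[0.04, 0, -0.16], 0], [[0.05, 0, -0.2], 0], [[0.05, 0, -0.2], 0], [[0.05, 0, -0.2], 0], [[0.05, 0, -0.2], 0]]'

```text
time: 18.48
eef_pos: [0.4292, 0.1666, -0.0094]
eef_rot: [-0.032, 3.135, 0.001]
wrist_force: [-1.2, -0.5, 15.1]
gripper_width: 0.0405
gripper_force: 39.1
```

```bash
python3 m.py
```

```text
tilt 36.9 fit n 33 of 38 x 388.0 450.0 z [ 5. 52.]
grey [(313, 258, 108), (297, 287, 10), (306, 289, 16), (316, 290, 28), (345, 320, 183)]
18.5333 [ 0.4292  0.1665 -0.0094] [-0.5 -0.5 15.2]
```

Force rose to 15 N at about 36°: the nose has reached the carton floor, and a grey blob shows at (297,287). I'll lift a little along the cup axis and check the load and the angle.

Call:
drive_tool --commands '[[[-0.05, 0, 0.1], 0], [[-0.1, 0, 0.25], 0], [[-0.2, 0, 0.4], 0], [[-0.3, 0, 0.6], 0], [[-0.4, 0, 0.8], 0], [[-0.55, 0, 1], 0], [[-0.55, 0, 1], 0], [[-0.55, 0, 1], 0]]'

```text
time: 19.2
eef_pos: [0.4192, 0.1662, -0.0023]
eef_rot: [0.032, -3.14, 0.0]
wrist_force: [0.3, 0.7, 1.3]
gripper_width: 0.0405
gripper_force: 37.1
```

```bash
python3 m.py; python3 - <<'E'
from h import *
f=[]
for i in range(8): snap('side'); f.append(bot.get_state()['wrist_force'])
print(np.mean(f,0),np.std(f,0))
E
```

```text
tilt 36.5 fit n 32 of 39 x 380.0 439.0 z [14. 57.]
grey [(319, 256, 109), (312, 287, 19), (322, 289, 28), (345, 320, 183)]
19.25 [ 0.4193  0.1662 -0.0024] [ 1.3 -0.5  1.3]
[0.84405357 0.10640929 0.39140534] [0.37381739 0.63611739 0.92637126]
```

Call:
drive_tool --commands '[[[0.02, 0, -0.05], 0], [[0.04, 0, -0.1], 0], [[0.06, 0, -0.15], 0], [[0.08, 0, -0.2], 0], [[0.1, 0, -0.25], 0], [[0.1, 0, -0.3], 0], [[0.1, 0, -0.3], 0], [[0.1, 0, -0.3], 0]]'

```text
time: 20.32
eef_pos: [0.4222, 0.1663, -0.0045]
eef_rot: [-0.032, 3.139, 0.0]
wrist_force: [2.4, -0.5, 4.9]
gripper_width: 0.0407
gripper_force: 37.9
```

```bash
python3 m.py
```

```text
tilt 36.7 fit n 33 of 38 x 382.0 443.0 z [11. 56.]
grey [(317, 257, 108), (310, 287, 17), (320, 289, 30), (301, 288, 6), (303, 288, 6), (345, 320, 183)]
20.3667 [ 0.4222  0.1663 -0.0044] [ 1.3 -0.1  4.9]
```

```bash
cat > tm.py <<'E'
from h import *
def tm(d,x0,x1,y0,y1):
    h=cv2.cvtColor(d['img'],cv2.COLOR_RGB2HSV)
    for v in range(y0,y1):
        print(v,''.join('B' if 100<=H<=130 and S>140 and V>60 else 'o' if S<60 and V>100 else 'c' if 8<H<30 and S>60 and V>60 else '.' for H,S,V in h[v,x0:x1].astype(int)))
if __name__=='__main__': tm(snap('side'),278,345,255,312)
E
python3 tm.py
```

```text
255 cccccccccccccccccccccccccccc..........oooooo.......................
256 ccccccccccccccccccccccccccccccc.......ooooo........................
257 ccccccccccccccccccccccccccccccc....c..ooooo........................
258 ccccccccccccccccccccccccccccccc...ccc.ooooo........BBB.............
259 ccccccccccccccccccccccccccccccc....c.oooooo........BBB.c...........
260 ccccccccccccccccccccccccccccccc......oooooo..BBB...BBBocccccc......
261 ccccccccccccccccccccccccccccccc......oooooo.BBBB...BBBBocccccc.....
262 ccccccccccccccccccccccccccccccc......oooooo........BBBBBoccccc.....
263 ccccccccccccccccccccccccccccccc.....ooooooo........BBBBB.cccc......
264 ccccccccccccccccccccccccccccccc.....ooooooo........BBBBBBoccc......
265 ccccccccccccccccccccccccccccccc.....ooooooo.......BBBBBBBBocc......
266 ccccccccccccccccccccccccccccco......oooooo........BBBBBBBBBoc......
267 ccccccccccccccccccccccccccc..BBB......oooo........BBBBBBBBBBo......
268 cccccccccccccccccccccccccc.BBBBB..................BBBBBBBBBB.......
269 cccccccccccccccccccccccccccBBBBB..................BBBBBBBBBBBB.....
270 cccccccccccccccc
[... 2303 characters left out ...]
cccccccccccccccccccccccccccccccccccccccccc..........
303 ccccccccccccccccccccccccccccccccccccccccccccccccccccccccc..........
304 ccccccccccccccccccccccccccccccccccccccccccccccccccccccccc..........
305 cccccccccccccccccccccccccccccccccccccccccccccccccccccccc...........
306 cccccccccccccccccccccccccccccccccccccccccccccccccccccccc...........
307 cccccccccccccccccccccccccccccccccccccccccccccccccccccccc...........
308 cccccccccccccccccccccccccccccccccccccccccccccccccccccccc...........
309 cccccccccccccccccccccccccccccccccccccccccccccccccccccccc...........
310 cccccccccccccccccccccccccccccccccccccccccccccccccccccccc...........
311 cccccccccccccccccccccccccccccccccccccccccccccccccccccccc...........
```

Call:
drive_tool --commands '[[[0.02, 0, -0.05], 0], [[0.03, 0, -0.1], 0], [[0.05, 0, -0.15], 0], [[0.06, 0, -0.2], 0], [[0.08, 0, -0.25], 0], [[0.08, 0, -0.3], 0], [[0.08, 0, -0.3], 0], [[0.08, 0, -0.3], 0]]'

```text
time: 21.08
eef_pos: [0.4246, 0.1664, -0.0064]
eef_rot: [-0.031, 3.136, 0.001]
wrist_force: [3.1, -1.1, 9.4]
gripper_width: 0.0408
gripper_force: 38.5
```

```bash
python3 m.py
```

```text
tilt 37.1 fit n 32 of 39 x 385.0 444.0 z [ 9. 54.]
grey [(316, 257, 109), (309, 288, 20), (319, 290, 28), (345, 320, 183)]
21.1333 [ 0.4246  0.1664 -0.0064] [3.6 0.7 9.9]
```

Call:
drive_tool --commands '[[[0.01, 0, -0.05], 0], [[0.02, 0, -0.1], 0], [[0.03, 0, -0.15], 0], [[0.04, 0, -0.2], 0], [[0.04, 0, -0.2], 0], [[0.04, 0, -0.2], 0], [[0.04, 0, -0.2], 0], [[0.04, 0, -0.2], 0]]'

```text
time: 21.8
eef_pos: [0.4252, 0.1664, -0.0083]
eef_rot: [-0.031, 3.136, 0.001]
wrist_force: [3.4, -0.5, 9.6]
gripper_width: 0.0404
gripper_force: 38.6
```

```bash
python3 m.py; python3 tm.py | sed -n 15,50p | cut -c1-50
```

```text
tilt 39.7 fit n 32 of 37 x 385.0 444.0 z [ 5. 54.]
grey [(316, 258, 111), (287, 288, 187), (309, 288, 17), (318, 290, 30), (345, 320, 183)]
21.85 [ 0.4252  0.1664 -0.0084] [3.5 0.1 9.6]
269 cccccccccccccccccccccccccoBBBB........o.......
270 ccccccccccccccccccccccccc.BBBB................
271 cccccccccccccccccccccccccoBBBB................
272 cccccccccccccccccccccccccoBBBB................
273 ccccccccccccccccccccccccc.B.BB...............B
274 ccccccccccccccccccccccccc.BooB...............B
275 ccccccccccccccccccccccccc.Boc................B
276 ccccccccccccccccccccccccc.Bocc...............B
277 cccccccccccccccccccccccccoBocc...............B
278 ccccccccccccccccccccccccco.oc................B
279 ccccccccooooooccccccccccco.oo................B
280 cccccccooooooooccccccccccoBBB...............BB
281 ccccccoooooooooocccccccc.BBBB........oo.....BB
282 ccccccooooooooooocccccc.BBBBB................B
283 ccccccoooooooooo.ccccc.BBBBBBB..............BB
284 cccccooooooooooocccccc.BBBBBBB.oo..........BBB
285 cccccooooooooooocccccc.BBBBBBB.oo..........BBB
286 cccccooooooooooocccccc.BBBBBBB.oo.......ooo
[... 221 characters left out ...]
oooooocccccccoBoccBBBoo........oooBBB
292 cccoooooooooooocccccccoBocoBBBoo........oooBBB
293 cccoooooooooooccccccccoB..BBBB.o........oo.BBB
294 cccooooooooooocccccccc.BBBBBBBBooo......oo.BB.
295 ccccooooooooooccccccoBBBBBBBBBBBBB...ooooo.occ
296 cccccoooooooocccccccoBBBBBBBBBBBBBBBBBB.oocccc
297 cccccccoooooccccccccc.BBBBBBBBBBBBBBBBoccccccc
298 cccccccccccccccccccccc.BBBBBBBBBBBB.occccccccc
299 ccccccccccccccccccccccc.BBBBBBBBBocccccccccccc
300 cccccccccccccccccccccccc.BBBBBBocccccccccccccc
301 ccccccccccccccccccccccccc.BB.occcccccccccccccc
302 ccccccccccccccccccccccccc.occccccccccccccccccc
303 cccccccccccccccccccccccccccccccccccccccccccccc
304 cccccccccccccccccccccccccccccccccccccccccccccc
```

The front pin is in the carton at px (287,288). Holding the angle to let it settle, then lifting straight up.

Call:
drive_tool --commands '[[[0, 0, 0], 0], [[0, 0, 0], 0], [[0, 0, 0], 0], [[0, 0, 0], 0], [[0, 0, 0], 0], [[0, 0, 0], 0], [[0, 0, 0], 0], [[0, 0, 0], 0]]'

```text
time: 22.57
eef_pos: [0.4252, 0.1664, -0.0084]
eef_rot: [-0.031, 3.136, 0.001]
wrist_force: [3.6, 1.5, 9.3]
gripper_width: 0.0404
gripper_force: 38.6
```

```bash
python3 m.py
```

```text
tilt 39.8 fit n 31 of 37 x 385.0 442.0 z [ 7. 54.]
grey [(316, 258, 110), (287, 288, 188), (309, 288, 19), (318, 290, 29), (345, 320, 182)]
22.6167 [ 0.4252  0.1664 -0.0083] [3.6 0.1 9.2]
```

Call:
drive_tool --commands '[[[0, 0, 0.1], 0], [[-0.1, 0, 0.3], 0], [[-0.1, 0, 0.7], 0], [[-0.1, 0, 1.3], 0], [[-0.1, 0, 2], 0], [[-0.1, 0, 2.8], 0], [[-0.1, 0, 3.5], 0], [[-0.1, 0, 4], 0]]'

```text
time: 23.28
eef_pos: [0.4212, 0.1663, 0.0307]
eef_rot: [-0.032, 3.141, 0.0]
wrist_force: [0.1, 0.5, -2.7]
gripper_width: 0.0408
gripper_force: 37.2
```

```bash
python3 m.py;  python3 -c "
from tm import *
tm(snap('side'),270,350,235,305)"
```

```text
tilt 39.2 fit n 33 of 39 x 382.0 439.0 z [46. 92.]
grey [(319, 239, 116), (306, 260, 9), (308, 260, 6), (312, 272, 22), (322, 273, 34), (287, 288, 187), (345, 320, 184)]
23.3333 [0.4221 0.1663 0.0315] [ 1.7  0.5 -3. ]
235 ........cccc....................................oooooo..........................
236 ........cccc....................................oooooo..........................
237 .......ccccc....................................ooooo...........................
238 .......cccccc...................................ooooo...........................
239 .......cccccc..................................oooooo...........................
240 ......cccccccc.................................oooooo...........................
241 ......cccccccc.................................oooooo...........................
242 ......cccccccc.................................oooooo........BB.................
243 ......ccccccccc...............................ooooooo...BB...BBB................
244 .....cccccccccc...............................oooooo.........BBBB...............
245 .....cccccccccc.............
[... 4367 characters left out ...]
cccccc..............
297 ...ccccccccccc.ooooocccccccccccccccccccccccccccccccccccccccccccccc..............
298 ...cccccccccccccccccccccccccccccccccccccccccccccccccccccccccccccc...............
299 ....ccccccccccccccccccccccccccccccccccccccccccccccccccccccccccccc...............
300 ....ccccccccccccccccccccccccccccccccccccccccccccccccccccccccccccc...............
301 ....ccccccccccccccccccccccccccccccccccccccccccccccccccccccccccccc...............
302 ....ccccccccccccccccccccccccccccccccccccccccccccccccccccccccccccc...............
303 ....ccccccccccccccccccccccccccccccccccccccccccccccccccccccccccccc...............
304 ....ccccccccccccccccccccccccccccccccccccccccccccccccccccccccccccc...............
```

The cup holds its tilt after lifting. The load fell by about 1 N, so the rear pin is still in, and the front pin lies still in the carton. Carrying the cup to a clear bench spot at about (0.41, 0.0).

Call:
drive_tool --commands '[[[0, 0, 0.5], 0], [[0, 0, 1.5], 0], [[0, 0, 3], 0], [[0, 0, 4.5], 0], [[0, 0, 5.5], 0], [[0, 0, 6], 0], [[0, -0.5, 6], 0], [[0, -1.5, 6], 0]]'

```text
time: 24.05
eef_pos: [0.4207, 0.1512, 0.0895]
eef_rot: [0.034, -3.141, -0.0]
wrist_force: [-0.4, -0.5, -3.5]
gripper_width: 0.0406
gripper_force: 37.1
```

Call:
drive_tool --commands '[[[0, -2, 0], 0], [[0, -4, 0], 0], [[0, -6, 0], 0], [[0, -8, 0], 0], [[0, -10, 0], 0], [[0, -12, 0], 0], [[0, -14, 0], 0], [[0, -15, 0], 0]]'

```text
time: 24.72
eef_pos: [0.4199, -0.0011, 0.0887]
eef_rot: [0.029, -3.14, 0.001]
wrist_force: [1.2, -0.5, -2.4]
gripper_width: 0.0407
gripper_force: 37.1
```

Call:
drive_tool --commands '[[[0, 0, -1], 0], [[0, 0, -2.5], 0], [[0, 0, -4.5], 0], [[0, 0, -6.5], 0], [[0, 0, -7.5], 0], [[0, 0, -8.3], 0], [[0, 0, -8.3], 0], [[0, 0, -8.3], 0]]'

```text
time: 25.38
eef_pos: [0.4209, 0.0014, 0.0067]
eef_rot: [0.032, -3.141, -0.0]
wrist_force: [0.4, 0.1, -1.8]
gripper_width: 0.0402
gripper_force: 36.9
```

```bash
cat > m2.py <<'E'
from m import *
d=snap('side'); s=bot.get_state(); y=s['eef_pos'][1]+.0205
q=cv2.projectPoints(np.array([s['eef_pos'][0],y,.03]),d['rvec'],d['tvec'],d['camera_matrix'],None)[0].ravel().astype(int)
edge(d,y,(q[0]-38,q[1]-30,76,55)); print(q,s['time'],s['eef_pos'].round(4),s['wrist_force'].round(1))
E
python3 m2.py; python3 -c "
from tm import *
tm(snap('side'),300,372,190,235)"
```

```text
tilt 39.2 fit n 29 of 34 x 382.0 440.0 z [19. 67.]
grey [(323, 229, 19), (331, 230, 31)]
[326 240] 25.4333 [0.4217 0.0011 0.0073] [ 0.2 -0.5 -2.4]
190 ........................................................................
191 ..............................ooo.......o...............................
192 ............................ooooooo.....................................
193 .............................ooooo......................................
194 .............................ooooo......................................
195 .............................ooooo......................................
196 c............................ooooo......................................
197 .c...........................oooo.......................................
198 ccc.........................ooooo.......................................
199 cccc........................ooooo.......................................
200 cccc........................ooooo......................................o
201 ccccc.......................ooooo....................................ooo
202 cccccc...................
[... 1811 characters left out ...]
.......
226 ...............BBBBBBB.oo......oooBBBBBBBBBBBBBBB.......................
227 ...............BBBBBBB.oo......oooBBBBBBBBBBBBBBB.......................
228 ...............BBBBBBB.oo......oo.BBBBBBBBBBBBBBB.......................
229 ...............BBBBBBB.oo......oo.BBBBBBBBBBBBB.........................
230 ...............BB.BBBB.oo......oo.BBBBBBBBBBB...........................
231 ...............BB..BBB.oo......oo.BBBBBBBBB.............................
232 ...............BB..BBB.o.......oo.BBBBBBB...............................
233 ...............BB..BBB.o.......ooBBBBBB.................................
234 ...............BBBBBBB.ooooo..oooBBBB...................................
```

Call:
drive_tool --commands '[[[0, 0, -0.4], 0], [[0, 0, -0.8], 0], [[0, 0, -1.2], 0], [[0, 0, -1.4], 0], [[0, 0, -1.6], 0], [[0, 0, -1.8], 0], [[0, 0, -1.8], 0], [[0, 0, -1.8], 0]]'

```text
time: 26.15
eef_pos: [0.4209, 0.0012, -0.0108]
eef_rot: [0.032, -3.141, -0.0]
wrist_force: [-3.7, 0.2, 4.9]
gripper_width: 0.0408
gripper_force: 38.2
```

Call:
drive_tool --commands '[[[-0.15, 0, -0.07], 0], [[-0.3, 0, -0.14], 0], [[-0.5, 0, -0.22], 0], [[-0.7, 0, -0.3], 0], [[-0.9, 0, -0.4], 0], [[-1.1, 0, -0.5], 0], [[-1.2, 0, -0.55], 0], [[-1.2, 0, -0.55], 0]]'

```text
time: 26.82
eef_pos: [0.4128, 0.0005, -0.0147]
eef_rot: [-0.031, 3.134, -0.002]
wrist_force: [3.6, 0.6, 4.9]
gripper_width: 0.0403
gripper_force: 38.4
```

```bash
python3 m2.py
```

```text
tilt 30.6 fit n 28 of 33 x 373.0 437.0 z [ 3. 41.]
grey [(333, 213, 34), (327, 238, 21), (334, 239, 26)]
[331 240] 26.8667 [ 4.127e-01  4.000e-04 -1.480e-02] [2.5 1.4 5.7]
```

Call:
drive_tool --commands '[[[-0.15, 0, -0.1], 0], [[-0.3, 0, -0.2], 0], [[-0.45, 0, -0.3], 0], [[-0.6, 0, -0.4], 0], [[-0.75, 0, -0.5], 0], [[-0.9, 0, -0.6], 0], [[-1, 0, -0.7], 0], [[-1, 0, -0.8], 0]]'

```text
time: 27.53
eef_pos: [0.3994, 0.0005, -0.0243]
eef_rot: [-0.032, 3.141, -0.002]
wrist_force: [-1.8, -3.2, 10.1]
gripper_width: 0.0407
gripper_force: 39.6
```

```bash
python3 m2.py
```

```text
tilt 15.6 fit n 25 of 29 x 365.0 437.0 z [ 2. 22.]
grey [(340, 216, 52), (346, 229, 11), (337, 243, 51)]
[337 241] 27.5833 [ 0.3992  0.0005 -0.0246] [ 0.5 -2.5  8.6]
```

Call:
drive_tool --commands '[[[-0.12, 0, -0.1], 0], [[-0.24, 0, -0.2], 0], [[-0.36, 0, -0.3], 0], [[-0.48, 0, -0.4], 0], [[-0.6, 0, -0.5], 0], [[-0.7, 0, -0.6], 0], [[-0.7, 0, -0.6], 0], [[-0.7, 0, -0.6], 0]]'

```text
time: 28.25
eef_pos: [0.3915, 0.0013, -0.031]
eef_rot: [0.032, -3.141, -0.0]
wrist_force: [2.9, -0.9, 2.4]
gripper_width: 0.0405
gripper_force: 39.5
```

```bash
python3 m2.py
```

```text
tilt 5.7 fit n 26 of 29 x 361.0 436.0 z [ 2. 10.]
grey [(343, 218, 66), (350, 234, 11), (341, 247, 48)]
[341 242] 28.3 [ 0.3915  0.0013 -0.0311] [ 2.9 -2.2  2.5]
```

Call:
drive_tool --commands '[[[-0.08, 0, -0.08], 0], [[-0.16, 0, -0.16], 0], [[-0.24, 0, -0.24], 0], [[-0.3, 0, -0.3], 0], [[-0.3, 0, -0.35], 0], [[-0.3, 0, -0.35], 0], [[-0.3, 0, -0.35], 0], [[-0.3, 0, -0.35], 0]]'

```text
time: 28.97
eef_pos: [0.3886, 0.0012, -0.0345]
eef_rot: [0.032, -3.141, -0.0]
wrist_force: [2.7, 0.3, 4.7]
gripper_width: 0.0406
gripper_force: 40.0
```

```bash
python3 m2.py
```

```text
tilt 2.5 fit n 26 of 30 x 359.0 434.0 z [2. 5.]
grey [(345, 219, 73), (351, 236, 12), (341, 248, 51)]
[342 242] 29.0167 [ 0.3886  0.0012 -0.0344] [1.6 0.3 3.2]
```

Nearly flat (about 1°). Releasing and rising straight up.

Call:
drive_tool --commands '[[[0, 0, 0], 0], [[0, 0, 0], 0], [[0, 0, 0], 0], [[0, 0, 0], 0], [[0, 0, 0], 0], [[0, 0, 0], 0], [[0, 0, 0], 0], [[0, 0, 0], 0]]' --gripper 8.5

```text
time: 29.68
eef_pos: [0.3889, 0.0012, -0.0343]
eef_rot: [0.032, -3.141, -0.0]
wrist_force: [0.8, -0.2, -0.0]
gripper_width: 0.0852
gripper_force: 0.0
```

Call:
drive_tool --commands '[[[0, 0, 0.5], 0], [[0, 0, 1.5], 0], [[0, 0, 3.5], 0], [[0, 0, 6], 0], [[0, 0, 9], 0], [[0, 0, 12], 0], [[0, 0, 14], 0], [[0, 0, 15], 0]]'

```text
time: 30.35
eef_pos: [0.3909, 0.0006, 0.1192]
eef_rot: [-0.032, 3.136, -0.003]
wrist_force: [1.2, 0.3, 0.1]
gripper_width: 0.0849
gripper_force: 0.0
```

Call:
drive_tool --commands '[[[0, -3, 0], 0], [[0, -6, 0], 0], [[0, -9, 0], 0], [[0, -12, 0], 0], [[0, -15, 0], 0], [[0, -18, 0], 0], [[0, -20, 0], 0], [[0, -20, 0], 0]]'

```text
time: 31.02
eef_pos: [0.3886, -0.202, 0.1154]
eef_rot: [0.026, -3.141, 0.001]
wrist_force: [-0.3, 0.1, 0.0]
gripper_width: 0.0849
gripper_force: 0.0
```

```bash
python3 - <<'E'
from tm import *
from m import edge
d=snap('side'); edge(d,.0217,(304,210,76,55)); tm(d,305,370,215,262); tm(d,270,305,276,300)
s=bot.get_state();print(s['time'],s['eef_pos'],s['wrist_force'])
E
```

```text
tilt 0.9 fit n 37 of 39 x 359.0 434.0 z [2. 3.]
grey [(350, 236, 18)]
215 cccccccc.........................................................
216 cccccccc.........................................................
217 cccccccc.........................................................
218 cccccccc.........................................................
219 ccccccc..........................................................
220 cccc.............................................................
221 .................................................................
222 .................................................................
223 .................................................................
224 .................................................................
225 ............................B....................................
226 ...........................BBBBBBBBB.............................
227 ..........................BBBBBBBBBBBBBBBBBB.....................
228 .........................BBBBBBBBBBBBBBBBBBBBBBBBBBB.............
229 ........................BBBBBBBBBBBBBBBBBBBBBB
[... 2600 characters left out ...]
ooooooooccccccccccc
285 cccccccccccccoooooooooooccccccccccc
286 cccccccccccccoooooooooooccccccccccc
287 cccccccccccccoooooooooooccccccccccc
288 ccccccccccccooooooooooocccccccccccc
289 ccccccccccccooooooooooocccccccccccc
290 ccccccccccccooooooooooocccccccccccc
291 cccccccccccoooooooooooocccccccccccc
292 .ccccccccccoooooooooooccccccccccccc
293 .ccccccccccoooooooooooccccccccccccc
294 ..cccccccccoooooooooooccccccccccccc
295 ..ccccccccccooooooooooccccccccccccc
296 ..cccccccccccoooooooocccccccccccccc
297 ...ccccccccccccoooooccccccccccccccc
298 ...cccccccccccccccccccccccccccccccc
299 ...cccccccccccccccccccccccccccccccc
31.0667 [ 0.38841717 -0.19990656  0.11513319] [0.05979325 0.74576221 0.33801631]
```

The cup stands upright and released with the rear pin in it, and the front pin lies in the carton. Handing in.

```bash
python3 -c "
from station import bot; print(bot.sign_off())"
```

```text
the job is handed in; nothing more can be done
None
```

The job is handed in at about 31 s: the front pin lies in the carton, and the blue cup stands upright on the bench, released, with the rear pin still in it. I tipped it by pivoting it in the grip on the carton's near wall, because the drive could not tilt the tool.

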